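Eject a guest pager and catch it at the dock

ROBOT

A 6-joint arm with a two-finger parallel gripper is mounted at the origin on a cart in front of the work surface, level with it; the furniture and walls round the work are solid. World frame = base frame: x ahead of the robot, y to its left, z up, the work surface at z = 0. Lengths are in mm, angles in rad, forces in N, time in s.
With the tool pointing down it reaches from about 400 to 825 mm from the base axis. Payload 7 kg.
Tool frame: the origin (TCP) lies where the fingers leave the gripper's body, on its centre line; the fingertips stand 73 mm ahead of it and the grasp point (between the pads) lies 54 mm ahead of it (env.grip_point_offset is the distance from the TCP to the grasp point, in mm); z points along the fingers, y is the line along which they close (so a half turn about z gives the same grasp; the last joint's range is limited). The gripper opens to 85 mm and grips with 20 to 120 N. Pads are 22 mm wide; open, the fingers measure 114 mm over their backs; the gripper's body (76 mm by 85 mm) begins 54 mm behind the grasp point. The pads swing forward as they close: fully open they stand 13 mm farther back than shut.
Start: joints at [-0.874, 0.359, 0.012, 0, -1.224, -0.288], TCP at [268.29, -619.367, 303.902] pointing down, gripper open.
Joint ranges: [-3.07, 3.07], [-1.43, 2.12], [-1.02, 1.25], [-3.03, 1.67], [-3.05, -0], [-3.03, 3.03]. Speed limits (rad/s): [2.39, 2.39, 3.01, 3.14, 3.14, 3.14].

INTERFACE

Orientations are given as [roll, pitch, yaw] about the fixed x, y, z axes, in that order (R = Rz(yaw) Ry(pitch) Rx(roll)).
In Python, from station import env gives the robot as it stands. The module is installed in compiled form; this text tells all that it offers.
- The arm moves only by the shell command python3 -m pendant 'ROWS' [OPENING]. ROWS is JSON, a list of rows, each an object with "travel": the shift along the tool's x, y, z in m, a list of three; "twist": the turn, a rotation vector about the tool's x, y, z in rad, a list of three. In form: [{"travel": [x, y, z], "twist": [wx, wy, wz]}, ...]. A call has 1 to 20 rows; each row is the pose to reach, as a shift and turn from the pose commanded when the call began, along the tool's axes at that moment; what a row does not reach only later rows make up. A row lasts 1/10 s, in which the tool goes at most 50 mm and 8.59 degrees, less where a joint would pass 70% of its speed; a pose out of reach is approached as far as the arm can. A call with a gripper value outside its range is refused whole. OPENING is the closure in counts, from 0 (fully open) to 255 (shut), set as the call begins (- or left out, the last holds). The fingers move at their own pace and stop on an object; the grip force is fixed at half the most. Time passes only in rows, so rows that repeat a pose let the fingers close. It gives the time, the measured TCP pose, the force, the opening and the grip force at its end, in the units of the state.
- env.state(): the state, without advancing time (a new reading comes with each control period).
- env.read_camera(name): name is "scene" or "side" or "wrist"; returns a dict with "image" (420x560x3 uint8, red, green, blue), "fov_y" (degrees; the focal length in pixels is half the picture's height over the tangent of half this angle, whatever the lens; pixels are square), "cx", "cy" (the principal point, pixels), "rvec" (rotation vector, rad) and "tvec" (3), from world to camera coordinates, as OpenCV has them. Camera axes: x right, y down, z forward; pixel columns grow to the right and rows downward; lengths in mm; the calibration is good to about 2 mm. A picture is of the moment at which its call begins. There is no depth.
- env.sign_off(): hands the job in; it is judged then, once.
The state is a dict: "t": time; "joint_pos": joint angles; "qvel": joint speeds; "effort": joint torques, N m; "position": TCP position; "orientation": TCP orientation; "ft_force": force on the tool from outside, world axes, zero at the start; "wrist_torque": the same for the moment, N m; "opening": finger opening in mm; "grasp_force": force on a finger pad.
Only numpy, scipy, OpenCV 4.12 (cv2) and the standard library are available. Lean on these libraries where they do the work, as an engineer would, in place of code of your own. Each camera call takes 0.05 s, during which the arm holds its last target. There are 200 camera calls.

TASK

Press the green eject key of the guest-pager dock fully down with one fingertip and keep it down; with the other finger stop the pager that the spring pushes out, after it has visibly left its place (by a centimetre or more) but before its front edge passes the lip of the tray. Finish while holding: the key still down under one finger and the pager resting on the tray against the other. Do not lift or tip the pager, and leave the gel bottle, the dessert cup and the stamp round the dock where they stand.

Things in the scene. Friction and masses are not known exactly. Their poses are not given: they have to be found in the camera images.
- dock: Grey guest-pager dock, fixed on the counter. Origin: on the counter under the lane's centre line; z up; the pager comes out along the dock's -x. Lane x = -60..69 mm, floor 14 mm high, low side guides at y = +-29..32 mm, 20 mm high. Spring housing x = 69..96 mm, 50 mm high. Key housing x = -69..5, y = 31..67 mm, 20 mm high.
- lip (a point): Lip of the tray: middle of the edge where the lane floor ends; dock x = -60, y = 0, 14 mm above the counter.
- pusher (a joint): Travel of the orange pusher plate behind the pager, m, 0 to 0.105 along the dock's -x. Its spring pushes the pager with about 4 N at about 3 cm/s as soon as the gate is down, so the pager is at the lip about 2 s after the key is pressed and is pushed over it unless stopped.
- key_top (a point): Centre of the top of the green eject key (two white lines), a cap 50 mm (dock x) by 28 mm (dock y). In the dock's frame at x = -35, y = 48 mm; 37 mm above the counter when up, 25 mm when fully pressed. It moves straight down.
- eject_key (a joint): Travel of the green key, m: 0 up, 0.012 fully down. Spring 3 N (up) to 6 N (down), plus up to about 4 N of gate friction. It carries the gate, a steel bar across the lane at dock x = -3 mm, just before the waiting pager, 9 mm above the lane floor, sunk below it from 0.009 on. Let up, key and bar rise again, under the pager: keep it down.
- pager_center (a point): Centre of the guest pager: loose black square block with orange band, 56 x 56 mm, 34 mm high, upright sides, about 0.15 kg, standing on the lane floor (14 to 48 mm above the counter). It starts at dock x = +28, y = 0 mm, front face at x = 0; its front edge is at the lip when this point is at x = -32 mm.
- gel_bottle: Bystander: small gel bottle with a white flip top, 40 mm across, 99 mm high; origin at the centre of its underside.
- dessert: Bystander: lidded dessert cup, 78 mm across (allow 86), 85 mm high; origin at the centre of its underside.
- stamp: Bystander: hand stamp with a red turned handle, 24 x 34 mm and 74 mm high; origin at the centre of its underside.
Things that resemble listed ones, but are neither listed nor needed, are in the scene too. Leave any pink or turquoise look-alike of the dock alone.

How it is judged (in metres and radians):
On the way, in this order (a step that is already met when the one before it is completed fails the run):
1. the eject key is pressed by a finger (value of joint eject_key above 0.007 m and contact force between the fingers and eject_key above 1 N), for 0.03 s.
2. with the key down, the pager has come out and is stopped by a finger on the tray (value of joint eject_key above 0.0093 m and x of pager_center in the frame of dock between -0.034 and 0.0185 m and contact force between the fingers and pager above 0.5 N and contact force between the fingers and eject_key above 1 N and linear speed of pager below 0.015 m/s), for 0.4 s.
At the end, for the whole second after the job is handed in: The key is still held down by a finger (more than 9.3 of its 12 mm, over 1 N); the pager stands flat on the lane floor, at rest, 9 to 61 mm out of its starting place (its front edge not past the lip), pressing on a finger with more than 0.5 N (all of step 2 and y of pager_center in the frame of dock between -0.012 and 0.012 m and z of pager_center in the frame of dock between 0.026 and 0.037 m and angle between pager's own z axis and vertical below 0.12 rad); the arm keeps its last pose, push and grip.
It fails at once if the pager's front edge passes the lip (by more than 4 mm) (x of pager_center in the frame of dock below -0.036 m).
It fails at once if the pager is lifted (10 mm) off the lane or tipped (z of pager_center in the frame of dock above 0.041 m or angle between pager's own z axis and vertical above 0.3 rad).
It fails at once if the gel bottle is moved (20 mm) or tipped (distance of gel_bottle from where it was at the start of the episode above 0.02 m or angle between gel_bottle's own z axis and vertical above 0.3 rad).
It fails at once if the dessert cup is moved (20 mm) or tipped (distance of dessert from where it was at the start of the episode above 0.02 m or angle between dessert's own z axis and vertical above 0.3 rad).
It fails at once if the stamp is moved (20 mm) or tipped (distance of stamp from where it was at the start of the episode above 0.02 m or angle between stamp's own z axis and vertical above 0.3 rad).
It also fails if it takes over 32 s, if anything falls off the work surface, if the arm or the gripper's body presses on something with over 40 N, if the wrist force passes 120 N, or if a joint passes its speed limit or range.

## Working session

There is one attempt and no reset: what is moved stays moved. The work goes in short steps, Python scripts to look and compute and a shell command to move; the robot and the scene stay as the last step left them, time stands still between calls to the robot, and variables do not carry over. Pictures are saved under pics/ and viewed, at most 10 in all, crops included, and the job is handed in when it is done.

```bash
mkdir -p pics; cat > h.py <<'E'
from station import env
import cv2, numpy as np, json
def snap(name,fn):
    c=env.read_camera(name); cv2.imwrite(f'pics/{fn}.png',c['image'][:,:,::-1])
    json.dump({k:np.asarray(v).tolist() for k,v in c.items() if k!='image'},open(f'pics/{fn}.json','w')); return c
def ray(fn,u,v):
    c=json.load(open(f'pics/{fn}.json')); f=210/np.tan(np.radians(c['fov_y'])/2)
    R=cv2.Rodrigues(np.array(c['rvec'],float))[0]; t=np.array(c['tvec'],float).ravel()
    return -R.T@t, R.T@np.array([(u-c['cx'])/f,(v-c['cy'])/f,1])
def at(fn,u,v,z):
    o,d=ray(fn,u,v); return (o+d*(z-o[2])/d[2]).round(1)
def proj(fn,P):
    c=json.load(open(f'pics/{fn}.json')); f=210/np.tan(np.radians(c['fov_y'])/2)
    R=cv2.Rodrigues(np.array(c['rvec'],float))[0]; t=np.array(c['tvec'],float).ravel()
    q=np.asarray(P,float)@R.T+t; return np.c_[q[:,0]/q[:,2]*f+c['cx'],q[:,1]/q[:,2]*f+c['cy']].round(0)
E
python3 - <<'E'
from h import *
a=snap('scene','s0');b=snap('side','d0')
print(env.state()); print(a['fov_y'],a['cx'],a['cy'],b['cx'],b['cy'])
for n in('s0','d0'):print(ray(n,280,210))
E
```

```text
{'t': 0.1, 'joint_pos': array([-8.73855115e-01,  3.59342615e-01,  1.11439859e-02, -2.88272908e-04,
       -1.22411423e+00, -2.88090168e-01]), 'qvel': array([ 0.00142605, -0.00310327,  0.00070706,  0.00140796, -0.00065143,
       -0.00016157]), 'effort': array([-2.16530163e-03, -5.84763908e+01,  2.94111711e+01,  6.95461750e+00,
       -3.12172611e-03, -2.46733561e-05]), 'position': array([ 268.19317232, -619.07898476,  303.04042897]), 'orientation': array([ 3.14006162e+00, -1.71077260e-04, -2.73283963e+00]), 'ft_force': array([-0.08479032, -0.97768187, -0.74586404]), 'wrist_torque': array([ 0.01217222, -0.01720248,  0.0306142 ]), 'grasp_force': 0.0, 'opening': 85.41768052390843}
55.710928229621935 276.7746483519566 209.19575538001374 281.44380005544065 214.0297511899102
(array([ 39.4220919 , 604.53482781, 617.49075278]), array([ 0.60419203, -0.47160996, -0.64234416]))
(array([ 164.39996303, -419.32898315,  539.30339531]), array([ 0.48259131,  0.68758641, -0.54261681]))
```

View pics/s0.png

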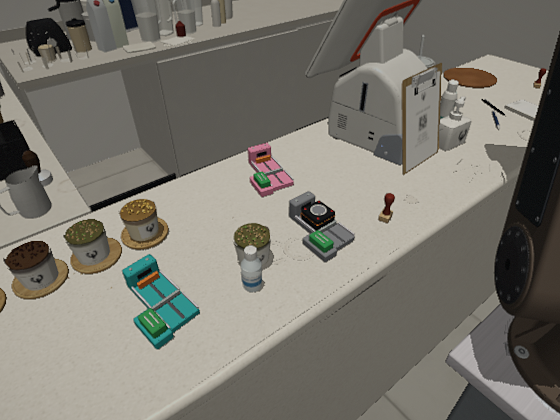

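View pics/d0.png

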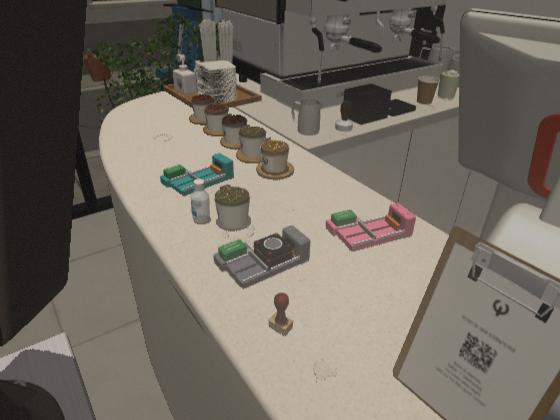

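Three candidate docks: pink at scene (270,170), turquoise at (160,300), and grey with the black pager at (320,225) / side (262,255). The grey one fits the description and is the only one holding a pager. I'll confirm it in an enlarged crop.

```bash
python3 - <<'E'
import cv2,numpy as np
a=cv2.imread('pics/s0.png')[180:270,230:410]; b=cv2.imread('pics/d0.png')[175:340,180:340]
cv2.imwrite('pics/c0.png',cv2.resize(a,None,fx=4.4,fy=4.4,interpolation=2))
cv2.imwrite('pics/c1.png',cv2.resize(b,None,fx=3.6,fy=3.6,interpolation=2))
E
```

```text
(no output)
```

View pics/c0.png

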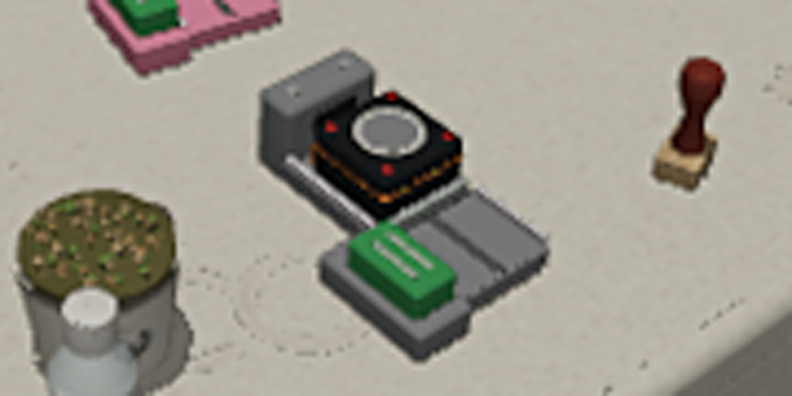

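View pics/c1.png

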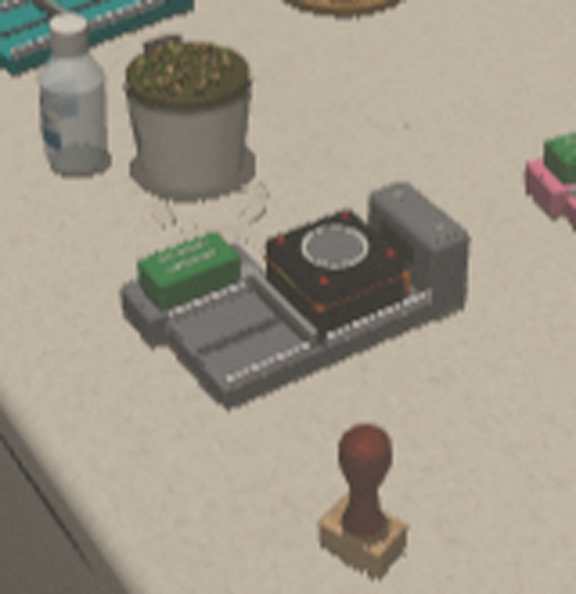

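Both crops confirm it: grey dock, black pager with orange band, green key with two white lines. Key top is at c0 (404,257) / c1 (189,257), pager top at c0 (388,132) / c1 (335,246). Next I fit the pose.

```bash
cat >> h.py <<'E'
def A(p):return ('s0',p[0]/4.4+230,p[1]/4.4+180)
def B(p):return ('d0',p[0]/3.6+180,p[1]/3.6+175)
E
python3 - <<'E'
from h import *
from scipy.optimize import least_squares
F=[((28,0,48),A((388,132)),B((335,246))),((-35,48,37),A((404,257)),B((189,257))),
((-60,-32,17),A((548,240)),B((228,388))),((-69,67,20),A((418,342)),B((122,290))),((5,67,20),A((320,262)),None)]
for d,a,b in F: print(d,at(*a,d[2]),at(*b,d[2]) if b else '')
def res(p):
    c,s=np.cos(p[2]),np.sin(p[2]);r=[]
    for d,a,b in F:
        w=np.array([p[0]+c*d[0]-s*d[1],p[1]+s*d[0]+c*d[1]])
        for q in(a,b):
            if q: r+=list(w-at(*q,d[2])[:2])
    return r
m0=at(*F[0][1],48);m1=at(*F[1][1],37);v=(m0-m1)[:2]
y0=np.arctan2(v[1],v[0])-np.arctan2(-48,63)
s=least_squares(res,[m0[0],m0[1],y0],loss='soft_l1',f_scale=2);print(s.x,np.round(res(s.x),1))
# bystanders
print('gel top',at(*A((90,305)),99),at(*B((70,27)),99),'cup top',at(*A((97,245)),85),at(*B((190,75)),85),'stamp top',at(*A((703,70)),74),at(*B((365,430)),74))
E
```

```text
(28, 0, 48) [522.  119.9  48. ] [524.  113.7  48. ]
(-35, 48, 37) [458.2 167.2  37. ] [461.2 160.1  37. ]
(-60, -32, 17) [437.1  88.   17. ] [437.6  79.4  17. ]
(-69, 67, 20) [424.8 187.9  20. ] [427.2 174.   20. ]
(5, 67, 20) [493.4 188.8  20. ] 
[4.95846700e+02 1.18218773e+02 3.48565755e-02] [ 1.8 -0.7 -0.2  5.5  1.  -2.2 -2.   4.9 -0.1 -3.9 -0.6  4.7 -0.2 -5.1
 -2.6  8.8  5.1 -3.4]
gel top [473.2 334.7  99. ] [473.1 319.2  99. ] cup top [513.2 303.9  85. ] [516.5 254.2  85. ] stamp top [437.3 -14.4  74. ] [443.8 -30.1  74. ]
```

```bash
cat >> h.py <<'E'
from scipy.spatial.transform import Rotation as Ro
def go(tp,yaw,roll=np.pi,pitch=0):
    s=env.state(); R=Ro.from_euler('xyz',s['orientation'])
    T=Ro.from_euler('xyz',[roll,pitch,yaw])
    print('travel',(R.inv().apply(np.array(tp)-s['position'])/1000).round(4),'twist',(R.inv()*T).as_rotvec().round(4))
E
python3 - <<'E'
from h import *
print(at('s0',405,170,0),'clip', at('s0',440,65,150),'toaster',at('s0',335,140,0))
go([450,-200,290],-2.9); go([460,138,230],-3.107)
E
```

```text
[ 540.9 -221.3    0. ] clip [ 728.2 -588.8  150. ] toaster [ 777.  -186.3    0. ]
travel [-0.3334  0.3123  0.0135] twist [ 0.0015 -0.0003  0.1672]
travel [-0.4769  0.6184  0.0739] twist [ 0.0015 -0.0005  0.3742]
```

```bash
python3 - <<'E'
from h import *
print(at('d0',400,378,0),at('s0',440,145,0)); 
go([410,-220,290],-2.9)
E
```

```text
[ 535.7 -206.5    0. ] [ 559.7 -408.7    0. ]
travel [-0.2887  0.3098  0.0135] twist [ 0.0015 -0.0003  0.1672]
```

```bash
python3 -m pendant '[{"travel":[-0.03,0.031,0.0],"twist":[0,0,0.02]},{"travel":[-0.06,0.062,0.0],"twist":[0,0,0.04]},{"travel":[-0.09,0.093,0.0],"twist":[0,0,0.06]},{"travel":[-0.12,0.124,0.0],"twist":[0,0,0.08]},{"travel":[-0.15,0.155,0.0],"twist":[0,0,0.1]},{"travel":[-0.18,0.186,0.0],"twist":[0,0,0.12]},{"travel":[-0.21,0.22,0.0],"twist":[0,0,0.14]},{"travel":[-0.24,0.255,0.0],"twist":[0,0,0.15]},{"travel":[-0.27,0.29,0.01],"twist":[0,0,0.16]},{"travel":[-0.295,0.32,0.01],"twist":[0,0,0.18]},{"travel":[-0.32,0.36,0.02],"twist":[0,0,0.2]},{"travel":[-0.345,0.4,0.03],"twist":[0,0,0.23]},{"travel":[-0.37,0.44,0.03],"twist":[0,0,0.26]},{"travel":[-0.395,0.48,0.04],"twist":[0,0,0.29]},{"travel":[-0.42,0.52,0.05],"twist":[0,0,0.32]},{"travel":[-0.44,0.56,0.06],"twist":[0,0,0.35]},{"travel":[-0.46,0.59,0.07],"twist":[0,0,0.37]},{"travel":[-0.477,0.618,0.074],"twist":[0.0015,0,0.374]},{"travel":[-0.477,0.618,0.074],"twist":[0.0015,0,0.374]},{"travel":[-0.477,0.618,0.074],"twist":[0.0015,0,0.374]}]' 153
python3 - <<'E'
from h import *
snap('wrist','w1')
E
```

```text
t: 2.1
position: [460.0, 137.8, 229.3]
orientation: [-3.139, -0.001, -3.105]
ft_force: [-0.5, -0.4, 0.7]
opening: 34.0
grasp_force: 0.0
```

View pics/w1.png

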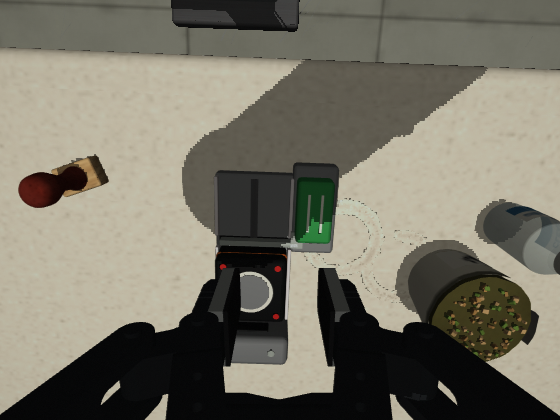

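The wrist view shows lane corner (217,172), key top centre (316,210), pager top centre (253,292), and fingertips near (228,272) and (330,272).

```bash
python3 - <<'E'
from h import *
from scipy.optimize import least_squares
F=[((28,0,48),(253,292)),((-35,48,37),(316,210)),((-60,-32,18),(217,172)),((-69,67,20),(336,164)),((5,67,20),(331,252)),((-69,31,20),(294,163))]
W=[at('w1',*p,d[2])[:2] for d,p in F]
def w(p,d):
    c,s=np.cos(p[2]),np.sin(p[2]); return np.array([p[0]+c*d[0]-s*d[1],p[1]+s*d[0]+c*d[1]])
res=lambda p:np.concatenate([w(p,d)-q for (d,_),q in zip(F,W)])
s=least_squares(res,[496,118,0.03],loss='soft_l1',f_scale=2);print(W,s.x,np.round(res(s.x),1))
p=s.x; print('cup',at('w1',480,318,65),'tcp target',w(p,(-35,24)),'key',w(p,(-35,48)))
st=env.state()['position']
for z in(66,73):print(proj('w1',[[460,st[1]+24,st[2]-z],[460,st[1]-24,st[2]-z]]))
E
```

```text
[array([524.3, 119. ]), array([458.5, 165.4]), array([435.4,  87. ]), array([425.3, 180.4]), array([499.6, 182.5]), array([425.8, 147.6])] [4.95338797e+02 1.17556124e+02 1.73753032e-02] [-1.  -1.   1.  -0.5  0.5 -2.5 -0.1  2.9 -0.4  2.1  0.  -0.2]
cup [530.2 290.9  65. ] tcp target [459.92709399 140.94439659] key [459.5101077  164.94077386]
[[335. 295.]
 [222. 291.]]
[[332. 287.]
 [225. 284.]]
```

```bash
python3 -m pendant '[{"travel":[0,0.003,0.02],"twist":[0,0,0]},{"travel":[0,0.003,0.05],"twist":[0,0,0]},{"travel":[0,0.003,0.08],"twist":[0,0,0]},{"travel":[0,0.003,0.1],"twist":[0,0,0]},{"travel":[0,0.003,0.109],"twist":[0,0,0]},{"travel":[0,0.003,0.109],"twist":[0,0,0]},{"travel":[0,0.003,0.109],"twist":[0,0,0]}]'
python3 - <<'E'
from h import *
a=snap('wrist','w2')['image'];b=snap('scene','s2')['image'][190:270,270:390]
b=cv2.resize(b,(560,373),interpolation=2)
cv2.imwrite('pics/m2.png',cv2.resize(np.vstack([a[100:320],b]),None,fx=1,fy=1)[:,:,::-1])
E
```

```text
t: 2.85
position: [460.7, 140.0, 121.8]
orientation: [-3.141, 0.001, -3.107]
ft_force: [-0.5, -0.4, 0.3]
opening: 34.3
grasp_force: 0.0
```

View pics/m2.png

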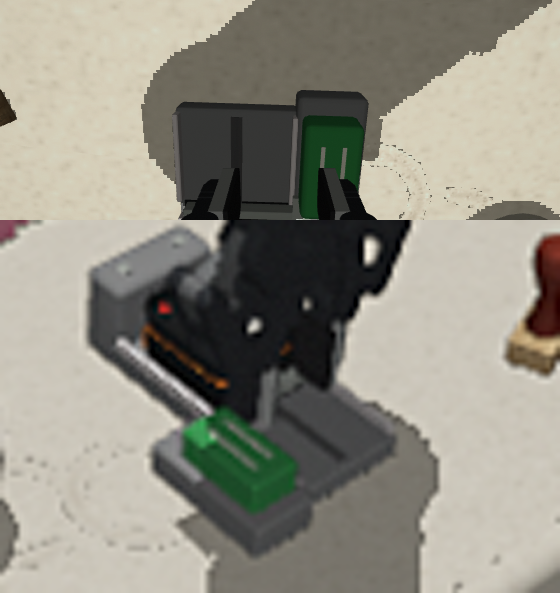

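The view shows both fingers on either side of the cap's inner edge, the right one over the key. Before descending I'll check the predicted tip against the scene view (tip at about (327,233)).

```bash
python3 - <<'E'
from h import *
print(at('s2',326.7,232.8,50),proj('s2',[[460.7,164,50],[460.7,116,50],[449.7,164,50],[471,164,50]]),at('w2',320,270,50),at('w2',238,270,50))
E
```

```text
[454.8 157.7  50. ] [[323. 233.]
 [339. 223.]
 [326. 235.]
 [319. 230.]] [452.3 157.2  50. ] [453.5 121.5  50. ]
```

```bash
python3 -m pendant '[{"travel":[0,0.001,0.003],"twist":[0,0,0]},{"travel":[0,0.001,0.006],"twist":[0,0,0]},{"travel":[0,0.001,0.008],"twist":[0,0,0]},{"travel":[0,0.001,0.010],"twist":[0,0,0]},{"travel":[0,0.001,0.010],"twist":[0,0,0]}]'
```

```text
t: 3.45
position: [460.0, 141.0, 110.5]
orientation: [-3.14, -0.0, -3.107]
ft_force: [-0.0, 0.3, 0.3]
opening: 34.1
grasp_force: 0.0
```

```bash
python3 -m pendant '[{"travel":[0,0,0.002],"twist":[0,0,0]},{"travel":[0,0,0.003],"twist":[0,0,0]},{"travel":[0,0,0.003],"twist":[0,0,0]}]'
```

```text
t: 3.75
position: [460.3, 141.2, 108.0]
orientation: [-3.14, 0.0, -3.107]
ft_force: [0.3, 0.4, 1.9]
opening: 34.1
grasp_force: 0.9
```

```bash
python3 -m pendant '[{"travel":[0,0,0.003],"twist":[0,0,0]},{"travel":[0,0,0.006],"twist":[0,0,0]},{"travel":[0,0,0.009],"twist":[0,0,0]},{"travel":[0,0,0.012],"twist":[0,0,0]},{"travel":[0,0,0.013],"twist":[0,0,0]},{"travel":[0,0,0.013],"twist":[0,0,0]},{"travel":[0,0,0.013],"twist":[0,0,0]}]'
```

```text
t: 4.45
position: [460.5, 141.4, 96.3]
orientation: [-3.141, 0.001, -3.106]
ft_force: [-7.5, -0.2, 21.2]
opening: 33.9
grasp_force: 10.8
```

```bash
python3 -m pendant '[{"travel":[0,0,0],"twist":[0,0,0]},{"travel":[0,0,0],"twist":[0,0,0]},{"travel":[0,0,0],"twist":[0,0,0]},{"travel":[0,0,0],"twist":[0,0,0]},{"travel":[0,0,0],"twist":[0,0,0]},{"travel":[0,0,0],"twist":[0,0,0]},{"travel":[0,0,0],"twist":[0,0,0]},{"travel":[0,0,0],"twist":[0,0,0]},{"travel":[0,0,0],"twist":[0,0,0]},{"travel":[0,0,0],"twist":[0,0,0]},{"travel":[0,0,0],"twist":[0,0,0]},{"travel":[0,0,0],"twist":[0,0,0]},{"travel":[0,0,0],"twist":[0,0,0]},{"travel":[0,0,0],"twist":[0,0,0]},{"travel":[0,0,0],"twist":[0,0,0]}]'
python3 - <<'E'
from h import *
a=snap('side','d3')['image'][210:300,200:325];b=snap('scene','s3')['image'][185:265,275:375]
f=lambda i:cv2.resize(i,(390,int(390*i.shape[0]/i.shape[1])),interpolation=2)[:280]
cv2.imwrite('pics/m3.png',np.hstack([f(a),f(b)[:280]])[:,:,::-1])
E
```

```text
t: 5.95
position: [460.4, 141.4, 96.3]
orientation: [-3.141, 0.001, -3.106]
ft_force: [-8.1, 0.3, 21.4]
opening: 34.2
grasp_force: 12.0
```

View pics/m3.png

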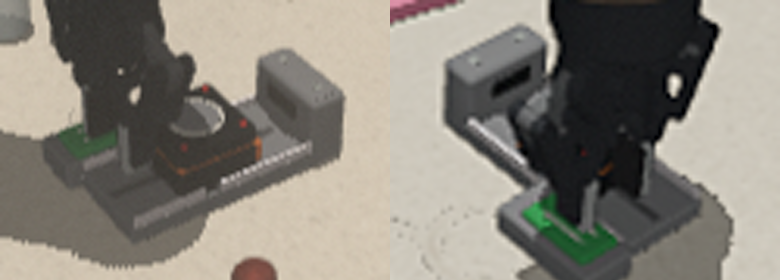

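The side view shows the key flush under one finger and the pager out and stopped flat against the other, with its top centre at about (263,247). I'll check how far it has travelled.

```bash
python3 - <<'E'
from h import *
print(at('d3',263.1,246.9,48),at(*B((335,246)),48))
E
```

```text
[502.2 114.7  48. ] [524.  113.7  48. ]
```

Travel is about 22 mm, so the pager centre is at dock x ≈ +6 mm. That is inside the window, and the state is steady.

```bash
python3 -c "
from station import env
print(env.sign_off())"
```

```text
the job is handed in; nothing more can be done
None
```

I handed the job in with the green key pressed to its stop under one finger. The pager rests flat on the tray against the other finger, about 22 mm out of its place and well short of the lip. The sign-off call returned no verdict.

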